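# Fit the spice grinder's bayonet lid and hold it at the pulse mark

## Task

Take the wooden pusher out of the spice grinder's chamber and stand it upright on the cutting board. Then drop the lid's two lugs fully into the grinder's bayonet slots and twist the lid clockwise (seen from above) until its grip bar points at the single pip, half way to the lock; never take it on to the lock click at the double pips. The lid is sprung and would turn back, so finish while still gripping it, holding it still at the single pip, and leave the other kitchen things where they stand.

Things in the scene. Friction and masses are not known exactly. Their poses are not given: they have to be found in the camera images.
- grinder: Spice grinder: low white round housing, 114 mm across, 75 mm high, fixed to the worktop; origin at the centre of its underside, z up. Its two bayonet slots lie along its own +x and -x. Round chamber in the top: 44 mm bore, floor 21 mm above the worktop. Round it a flat deck at height 62 mm on which the lid's lugs come to rest; fully in, the lid's origin is on the axis, 48 mm above this origin.
- grinder_mouth (a point): Centre of the grinder's mouth, 75 mm above its origin, axes as the grinder's. Round it a steel flange (underside 71 mm, top 75 mm above the worktop, inner radius 30 mm) with two opposite slots 22 mm wide along +x and -x. On the white rim: a small radial rib at each slot, a single round pip 40 degrees (0.70 rad) clockwise of each slot, a pair of pips (the lock) 80 degrees clockwise.
- grinder_pip (a point): A single pip on the grinder's rim, 52 mm from the axis, top of rim; its twin is opposite, half a turn round. The lid's grip bar points at these two when half way.
- collar (a joint): Spring collar under the flange, turned by the lid's lugs: 0 rad at rest, pockets (22 mm wide) under the slots; grows clockwise seen from above, stop at 1.5. A spring turns it back: 0.025 N m at 0, 0.095 N m at 0.7. The lid leads it by about 0.12 rad of play. With the lid turned 1.13 rad its lugs begin to climb the 1.5 mm lock ridge; at 1.40 (collar 1.28) it clicks and stays.
- lid: Lid, grey plastic, 92 mm across, 68 mm high, 0.14 kg, standing on its spigot; origin at the centre of the spigot's underside, z up. Spigot radius 19 mm with tapered nose (z 0 to 15 mm), hub radius 26 mm, two lugs along its own +x and -x (14 mm wide, z 14 to 20 mm, reaching to radius 40 mm), disc radius 46 mm (z 29 to 36 mm), grip bar on top. Half a turn makes no difference to it.
- lid_bar (a point): Point in the lid's straight upright grip bar, 58 mm above the lid's origin, axes as the lid's. The bar runs along the lid's x, directly over the lugs: 86 mm long, 16 mm wide, from the disc (z 36 mm) up to z 68 mm of the lid.
- pusher: Wooden pusher, 148 mm long, about 0.11 kg, standing upright in the grinder's chamber on the chamber floor; origin at the centre of its flat foot, z along it to the top. Foot 36 mm in diameter and 30 mm high, handle 16 mm in diameter from 42 to 125 mm, round knob 22 mm in diameter from 130 mm to the top.
- board: Wooden cutting board, fixed, 200 mm (its own x) by 300 mm (its own y), 21 mm thick; origin at the centre of its underside. Mind the arm overhead: a cooker hood hangs at z above 0.68 m over x > 0.44, y > 0.35, and the handles of the wall cabinet stand out to x = 0.58 at z above 0.55 m.
- mug: Bystander: white mug, 83 x 115 x 86 mm; origin at the centre of its underside.
- salt: Bystander: salt shaker, 44 mm in diameter, 90 mm high; origin at the centre of its underside.
- spice: Bystander: small spice jar with dark cap, 41 mm in diameter, 105 mm high; origin at the centre of its underside.
- honey_jar: Bystander: glass jar with a grey lid, 66 x 72 x 102 mm; origin at the centre of its underside.
There are look-alikes about, which are no part of the job. Of the things shaped like the pusher, the wooden one is meant.

How it is judged (in metres and radians):
On the way, in this order (a step that is already met when the one before it is completed fails the run):
1. the pusher stands upright on the cutting board, let go (angle between pusher's own z axis and vertical below 0.15 rad and z of pusher in the frame of board between 0.015 and 0.028 m and x of pusher in the frame of board between -0.1 and 0.1 m and y of pusher in the frame of board between -0.15 and 0.15 m and contact force between the fingers and pusher below 0.1 N), for 0.2 s.
2. the lid is fully down in the slots, not yet turned (horizontal distance between lid and grinder below 0.005 m and z of lid in the frame of grinder below 0.0515 m and angle between the x axis of lid and the x axis of grinder, either way round below 0.35 rad), for 0.1 s.
3. the lid is twisted clockwise to the single pip (angle between the x axis of lid and the x axis of grinder, either way round between 0.52 and 0.88 rad and value of joint collar above 0.35 rad), for 0.2 s.
At the end, for the whole second after the job is handed in: Lid seated (5 mm of the axis, at most 3.5 mm above fully down, 0.1 rad of level), turned clockwise to 0.70 +- 0.18 rad from the slots, collar past 0.35, at rest (0.4 rad/s), held by the fingers with over 2 N; pusher upright (0.15 rad) with its foot on the board (all of step 3 and horizontal distance between lid and grinder below 0.005 m and z of lid in the frame of grinder below 0.0515 m and angle between lid's own z axis and vertical below 0.1 rad and angular speed of lid below 0.4 rad/s and contact force between the fingers and lid above 2 N and angle between pusher's own z axis and vertical below 0.15 rad and z of pusher in the frame of board between 0.015 and 0.028 m and x of pusher in the frame of board between -0.1 and 0.1 m and y of pusher in the frame of board between -0.15 and 0.15 m); the arm keeps its last pose, push and grip.
It fails at once if the lid is taken on to the lock (collar past 1.15 rad) (value of joint collar above 1.15 rad).
It fails at once if a bystander is shifted by more than 40 mm (distance of any of mug, salt, spice, honey_jar from where it was at the start of the episode above 0.04 m).
It also fails if it takes over 64 s, if anything falls off the work surface, if the arm or the gripper's body presses on something with over 40 N, if the wrist force passes 120 N, or if a joint passes its speed limit or range.

## Robot

A 6-joint arm with a two-finger parallel gripper is mounted at the origin on a cart in front of the work surface, level with it; the furniture and walls round the work are solid. World frame = base frame: x ahead of the robot, y to its left, z up, the work surface at z = 0. Lengths are in m, angles in degrees, forces in N, time in s.
With the tool pointing down it reaches from about 0.35 to 0.875 m from the base axis. Payload 4.2 kg.
Tool frame: the origin (TCP) lies at the very end of the fingers, on their centre line; the grasp point (between the pads) lies 19 mm behind it; z points along the fingers, y is the line along which they close (so a half turn about z gives the same grasp; the last joint's range is limited). The gripper opens to 85 mm and grips with 20 to 120 N. Pads are 22 mm wide; open, the fingers measure 114 mm over their backs; the gripper's body (76 mm by 85 mm) begins 54 mm behind the grasp point. The pads swing forward as they close: fully open they stand 13 mm farther back than shut.
Start: joints at [82.311, 22.042, 0.453, 0, -68.411, -14.817], TCP at [0.239, 0.577, 0.231] pointing down, gripper open.
Joint ranges: [-179.83, 179.83], [-69.29, 118.12], [-61.27, 80.66], [-181.25, 117.63], [-171.15, -9.14], [-177.46, 177.46]. Speed limits (degrees/s): [159.86, 159.86, 180, 180, 180, 180].

## Interface

Orientations are given as [roll, pitch, yaw] about the fixed x, y, z axes, in that order (R = Rz(yaw) Ry(pitch) Rx(roll)).
In Python, from rig import r gives the robot as it stands.
- The arm moves only by the tool play_rows, never from a script. Its argument "rows" is a list of rows, each a list of 6 numbers: the shift along the tool's x, y, z in units of 0.25 m (1.0 is 0.25 m), then the turn, a rotation vector about the tool's x, y, z in units of 30 degrees (1.0 is 30 degrees). In form: [[tx, ty, tz, ax, ay, az], ...]. A call has 1 to 5 rows; each row is the pose to reach, as a shift and turn from the pose commanded when the call began, along the tool's axes at that moment; what a row does not reach only later rows make up. A row lasts 1/8 s, in which the tool goes at most 62.5 mm and 10.7 degrees, less where a joint would pass 70% of its speed; a pose out of reach is approached as far as the arm can. A call with a number of a shift or a turn outside -1 to 1 is refused whole. A call with a gripper value outside its range is refused whole. "grip" is the opening, from -1 (shut) to 1 (fully open), set as the call begins (left out, the last holds). The fingers move at their own pace and stop on an object; "force" is the grip in N (left out, the last holds). Time passes only in rows, so rows that repeat a pose let the fingers close. It gives the time, the measured TCP pose, the force, the opening and the grip force at its end, in the units of the state.
- r.read_state(): the state, without advancing time (a new reading comes with each control period).
- r.read_camera(name): name is "scene" or "top" or "wrist"; returns a dict with "image" (420x560x3 uint8, red, green, blue), "K" (3x3 intrinsics, pixels), "D" ([k1, k2, p1, p2, k3] as OpenCV has them; the pictures are not rectified), "position" and "attitude" of the camera in the world. Camera axes: x right, y up, looking along -z (the intrinsics and any distortion apply to the point x, -y, -z); pixel columns grow to the right and rows downward; lengths in m; the calibration is good to about 2 mm. A picture is of the moment at which its call begins. There is no depth.
- r.job_done(): hands the job in; it is judged then, once.
The state is a dict: "time_s": time; "joint_positions": joint angles; "qvel": joint speeds; "joint_efforts": joint torques, N m; "position": TCP position; "orientation": TCP orientation; "wrist_force": force on the tool from outside, world axes, zero at the start; "moment": the same for the moment, N m; "opening": finger opening in m; "grip_force": force on a finger pad.
Only numpy, scipy, OpenCV 4.12 (cv2) and the standard library are available. Lean on these libraries where they do the work, as an engineer would, in place of code of your own. Each camera call takes 0.05 s, during which the arm holds its last target. There are 200 camera calls.

## Working session

There is one attempt and no reset: what is moved stays moved. The work goes in short steps, Python scripts to look and compute and a tool call to move; the robot and the scene stay as the last step left them, time stands still between calls to the robot, and variables do not carry over. Pictures are saved under pics/ and viewed, at most 10 in all, crops included, and the job is handed in when it is done.

Besides the shell and the picture viewer there is one more tool, called after "Request:" as a command line: name --pt "numbers of a row" for each row, then --argument value for the rest. play_rows: Moves the arm, as the interface text tells. Its arguments: {"type":"object","properties":{"rows":{"type":"array","items":{"type":"array","items":{"type":"number","minimum":-1,"maximum":1}}},"grip":{"type":"number"},"force":{"type":"number"}},"required":["rows"]}

```bash
ls; mkdir -p pics
cat > h.py <<'E'
import numpy as np, cv2
from scipy.spatial.transform import Rotation as R
from rig import r
def cam(n):
    return r.read_camera(n)
def Rc(c):
    a=np.array(c["attitude"],float)
    if a.shape==(3,3): return a
    if a.size==4: raise SystemExit(f"quat {a}")
    return R.from_euler('xyz',a,degrees=True).as_matrix()
def ray(c,uv):
    p=cv2.undistortPoints(np.array([[uv]],float),np.array(c["K"],float),np.array(c["D"],float))[0,0]
    return Rc(c)@np.array([p[0],-p[1],-1.])
def atz(c,uv,z):
    d=ray(c,uv);P=np.array(c["position"],float);return P+d*(z-P[2])/d[2]
def proj(c,X):
    q=(np.atleast_2d(X)-np.array(c["position"]))@Rc(c)
    q=q*[1,-1,-1]
    return cv2.projectPoints(q,np.zeros(3),np.zeros(3),np.array(c["K"],float),np.array(c["D"],float))[0][:,0]
E
python3 - <<'E'
from h import *
import pickle
cs={n:cam(n) for n in("scene","top","wrist")}
pickle.dump(cs,open("c0.pkl","wb"))
for n,c in cs.items(): print(n,c["position"],c["attitude"],np.round(c["K"],1).tolist(),c["D"]); 
cv2.imwrite("pics/scene.png",cs["scene"]["image"][...,::-1]);cv2.imwrite("pics/top.png",cs["top"]["image"][...,::-1])
print(r.read_state())
E
```

```text
pics
scene [-0.13530037 -0.67137587  0.79587251] [ 51.23906732   1.04523685 -49.32546165] [[386.8, 0.0, 284.7], [0.0, 386.8, 207.3], [0.0, 0.0, 1.0]] [0.03596107 0.         0.         0.         0.        ]
top [ 0.38273734 -0.05180622  1.4254087 ] [  7.391849     0.85435082 -90.01578046] [[471.9, 0.0, 286.6], [0.0, 471.9, 210.7], [0.0, 0.0, 1.0]] [-0.01730845  0.          0.          0.          0.        ]
wrist [0.305733   0.54822206 0.37168401] [ -16.81024967   -0.13908555 -112.47667866] [[297.6, 0.0, 284.4], [0.0, 297.6, 206.8], [0.0, 0.0, 1.0]] [-0.04342375  0.          0.          0.          0.        ]
{'time_s': 0.15, 'joint_positions': array([ 8.23135569e+01,  2.20808148e+01,  3.98343584e-01, -2.00689893e-02,
       -6.84117469e+01, -1.48174156e+01]), 'qvel': array([-0.01369503, -0.13642531,  0.11757439,  0.19805918,  0.09046138,
       -0.03462982]), 'joint_efforts': array([-4.39299529e-04, -3.92678297e+01,  1.88579607e+01,  4.18862656e+00,
       -3.42160070e-03,  1.49344350e-07]), 'position': array([0.23902728, 0.57701365, 0.23047629]), 'orientation': array([ 1.79904145e+02, -6.06674470e-03, -2.25112530e+01]), 'wrist_force': array([-0.17284511, -0.06889541,  0.37173707]), 'moment': array([-0.01933695, -0.04984536, -0.04593887]), 'grip_force': 0.0, 'opening': 0.08533430654012353}
```

View pics/scene.png

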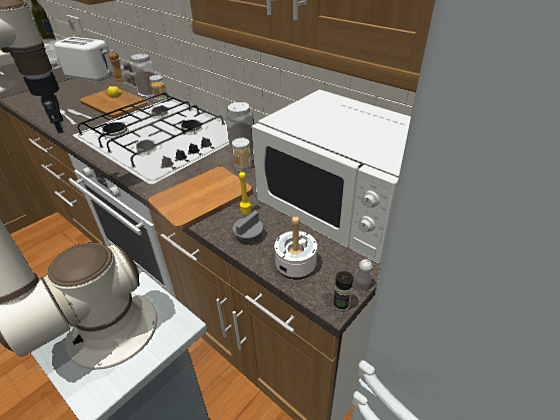

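View pics/top.png

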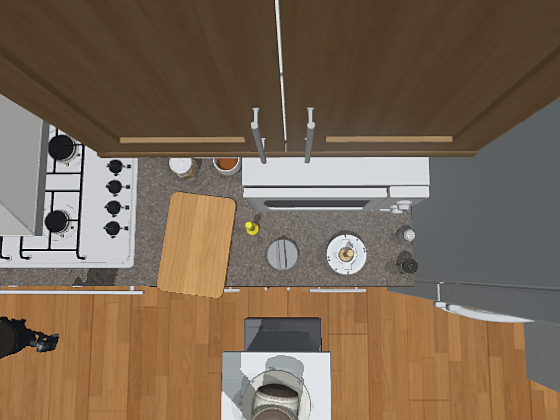

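The scene view shows the white grinder at (295,255) with the wooden pusher in its chamber. The yellow pusher at (245,195) is the look-alike. The lid is at (248,228) and the near board at (200,195); the far board with the lemon is at (115,100). In the top view the grinder is at (346,254), the lid at (283,253) and the board at (197,245). Next I'll enlarge the grinder and lid to confirm these and get the angles.

Run:
```python
from h import *
import pickle
cs=pickle.load(open("c0.pkl","rb"));c=cs["top"];s=cs["scene"]
a=cv2.resize(c["image"][215:295,230:380][...,::-1],None,fx=5.3,fy=5.3,interpolation=cv2.INTER_CUBIC)[:300*2]
b=cv2.resize(s["image"][160:285,220:340][...,::-1],None,fx=4.8,fy=4.8,interpolation=cv2.INTER_CUBIC)
cv2.imwrite("pics/topcrop.png",a);cv2.imwrite("pics/scenecrop.png",b)
print("grinder",atz(c,(346.5,254),.075),"pusher top",atz(c,(346,254),.169),"lid",atz(c,(283,254),.036))
for uv in [(174,193),(236,199),(223,297),(158,290)]: print(atz(c,uv,.021))
```

```text
grinder [ 0.43326609 -0.2021586   0.075     ] pusher top [ 0.42975049 -0.19036949  0.169     ] lid [ 0.43491592 -0.02038683  0.036     ]
[0.61984675 0.31047151 0.021     ]
[0.60093655 0.12189424 0.021     ]
[0.30953315 0.15633533 0.021     ]
[0.3295853  0.34929723 0.021     ]
```

View pics/topcrop.png

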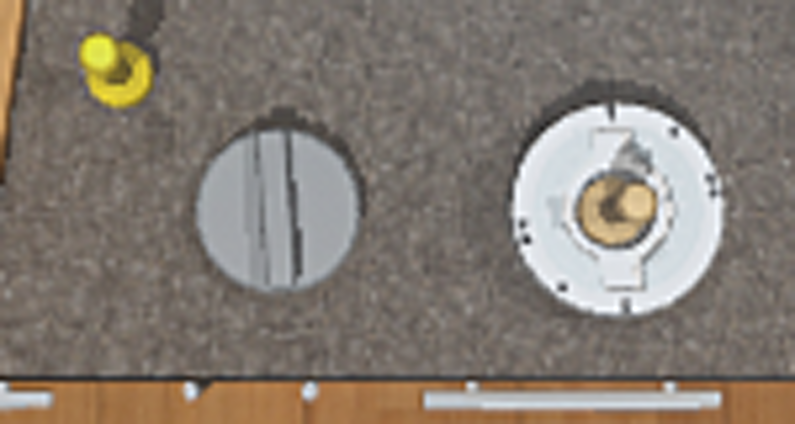

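View pics/scenecrop.png

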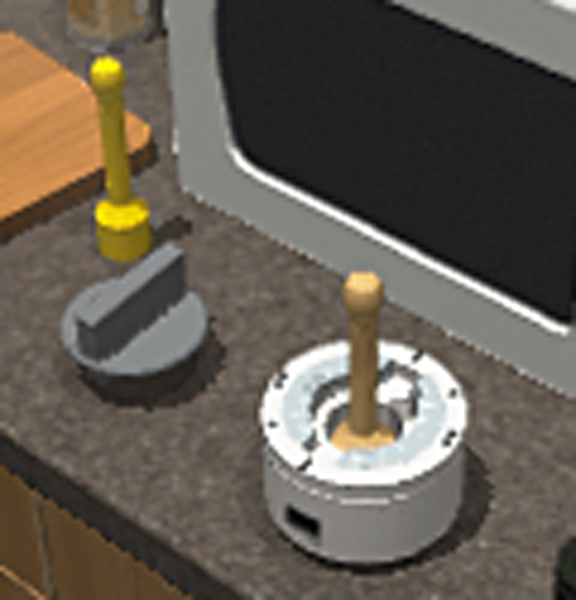

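The top crop (5.3x, origin (230,215)) confirms the wooden pusher in the grinder at (630,203); the yellow one at (115,70) is the wrong one. The slot ribs are at (612,110) and (626,305), and the single pips at (674,131) and (562,287). The lid bar runs from (270,133) to (281,285). Next I'll move to a hover pose for a close look.

```bash
cat >> h.py <<'E'
def go(x,y,z,yaw):
    s=r.read_state();A=R.from_euler('xyz',s["orientation"],degrees=True)
    T=R.from_euler('xyz',[180,0,yaw],degrees=True)
    d=A.inv().apply(np.array([x,y,z])-s["position"])/.25
    w=np.degrees((A.inv()*T).as_rotvec())/30
    print("t",round(s["time_s"],2),"units",np.round(d,3),np.round(w,3))
E
python3 - <<'E'
from h import *
import pickle
c=pickle.load(open("c0.pkl","rb"))["top"]
f=lambda u,v:(230+u/5.3,215+v/5.3)
def ang(a,b,z):
    d=atz(c,f(*a),z)-atz(c,f(*b),z);return np.degrees(np.arctan2(d[1],d[0]))
print("ribs",ang((612,110),(626,305),.075),"bar",ang((270,133),(281,285),.068),"pips",ang((674,131),(562,287),.075))
print("mw",atz(c,(320,211),0), atz(c,(320,187),.25))
go(.48,.33,.25,4); go(.45,-.11,.27,4)
E
```

```text
ribs 3.1875767024343973 bar 4.208754303218785 pips -36.36425968521538
mw [ 0.56658661 -0.13210567  0.        ] [ 0.59547418 -0.11859802  0.25      ]
t 0.15 units [ 1.269  0.544 -0.077] [ 0.003  0.001 -0.884]
t 0.15 units [ 1.832  2.216 -0.154] [ 0.003  0.001 -0.884]
```

Request:
play_rows --pt "0.25 0.1 -0.08 0 0 -0.3" --pt "0.5 0.2 -0.08 0 0 -0.6" --pt "0.7 0.3 -0.08 0 0 -0.88" --pt "0.85 0.45 -0.08 0 0 -0.88" --pt "0.95 0.6 -0.08 0 0 -0.88" --grip 1

```text
time_s: 0.78
position: [0.4021, 0.3456, 0.2508]
orientation: [180.0, 0.0, 3.8]
wrist_force: [0.7, 0.2, -0.5]
opening: 0.0851
grip_force: 0.0
```

```bash
python3 -c "
from h import *
print(r.read_state()['position'],r.read_state()['joint_positions'])
go(.45,-.11,.27,4)"
```

```text
[0.40207913 0.34564477 0.25084647] [ 5.82248741e+01  1.20036777e+01 -1.09658531e+01  8.56382660e-04
 -6.70829516e+01  3.55682504e+01]
t 0.78 units [ 0.071  1.831 -0.075] [ 0.001  0.001 -0.007]
```

Request:
play_rows --pt "0.05 0.25 -0.07 0 0 0" --pt "0.1 0.5 -0.07 0 0 0" --pt "0.12 0.7 -0.07 0 0 0" --pt "0.12 0.85 -0.07 0 0 0" --pt "0.12 1.0 -0.07 0 0 0"

```text
time_s: 1.4
position: [0.4478, 0.0989, 0.2687]
orientation: [-180.0, 0.0, 3.9]
wrist_force: [1.0, 0.3, 0.7]
opening: 0.0851
grip_force: 0.0
```

Request:
play_rows --pt "-0.02 0.2 0 0 0 0" --pt "-0.03 0.4 0 0 0 0" --pt "-0.05 0.6 0 0 0 0" --pt "-0.05 0.82 0 0 0 0" --pt "-0.05 0.82 0 0 0 0"

```text
time_s: 2.02
position: [0.449, -0.1077, 0.2684]
orientation: [180.0, 0.1, 3.6]
wrist_force: [-0.3, 0.5, -0.3]
opening: 0.0855
grip_force: 0.0
```

Run:
```python
from h import *
import pickle
c=cam("wrist");pickle.dump(c,open("c1.pkl","wb"))
cv2.imwrite("pics/w1.png",cv2.resize(c["image"][...,::-1],(800,600),interpolation=cv2.INTER_CUBIC))
print(c["position"],c["attitude"],r.read_state()["position"])
```

```text
[ 0.52122587 -0.10394786  0.40966229] [-1.68842324e+01 -1.57843338e-02 -8.64071176e+01] [ 0.44910519 -0.10632508  0.26841113]
```

View pics/w1.png

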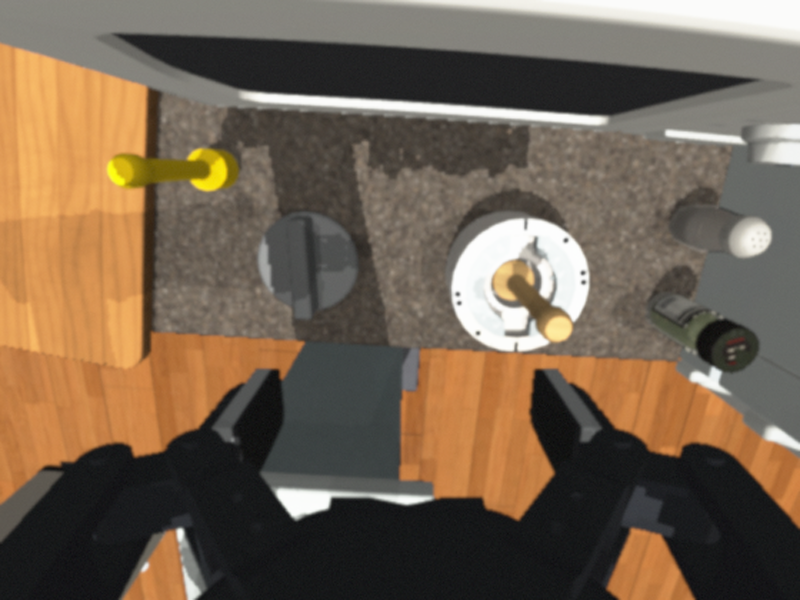

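The wrist view (800 px scale) shows the grinder rim centred at (519,284), its ribs at (527,222) and (516,347), and single pips at (566,240) and (478,333). The pusher knob is at (556,326). The lid disc is at (308,262) with its bar near x=303.

Run:
```python
from h import *
import pickle
from scipy.optimize import least_squares
c=pickle.load(open("c1.pkl","rb"));t=pickle.load(open("c0.pkl","rb"))["top"]
k=.7
f=lambda u,v:(u*k,v*k)
print("rim",atz(c,f(519.5,284),.075),[np.round(atz(c,f(*p),.075)[:2],4) for p in((527,222),(516,347),(566,240),(478,333))])
print("knob",atz(c,f(556,326),.158))
# circle edge refine: maximise radial gradient along projected circle
def refine(cc,x0,y0,z,rad,sgn,arcs=(0,360)):
    g=cv2.GaussianBlur(cv2.cvtColor(cc["image"],cv2.COLOR_RGB2GRAY).astype(np.float32),(0,0),1)
    th=np.radians(np.arange(*arcs,3))
    def samp(x,y,rr):
        P=np.c_[x+rr*np.cos(th),y+rr*np.sin(th),np.full(len(th),z)]
        u=proj(cc,P).astype(np.float32);return cv2.remap(g,u[:,0][None],u[:,1][None],cv2.INTER_LINEAR)[0]
    best=max(((np.clip(sgn*(samp(x,y,rad-.0015)-samp(x,y,rad+.0015)),-20,60).mean()),x,y) for x in x0+np.arange(-.014,.0141,.001) for y in y0+np.arange(-.014,.0141,.001))
    return np.round(best,4)
print("rim w",refine(c,.433,-.202,.075,.057,1),"rim top",refine(t,.433,-.202,.075,.057,1))
for sg in(1,): print("lid w",refine(c,.435,-.02,.036,.046,sg),"lid top",refine(t,.435,-.02,.036,.046,sg))
print(atz(c,f(308,262),.036))
cv2.imwrite("pics/lidcrop.png",cv2.resize(c["image"][135:235,165:265][...,::-1],(600,600),interpolation=cv2.INTER_CUBIC))
```

```text
rim [ 0.43537907 -0.20235158  0.075     ] [array([ 0.4859, -0.2013]), array([ 0.3796, -0.2072]), array([ 0.4739, -0.2346]), array([ 0.3904, -0.1732])]
knob [ 0.43064307 -0.20518898  0.158     ]
rim w [57.1481  0.432  -0.204 ] rim top [45.4885  0.433  -0.201 ]
lid w [11.7889  0.433  -0.02  ] lid top [ 2.13978e+01  4.34000e-01 -1.70000e-02]
[ 0.43382965 -0.02102351  0.036     ]
```

View pics/lidcrop.png

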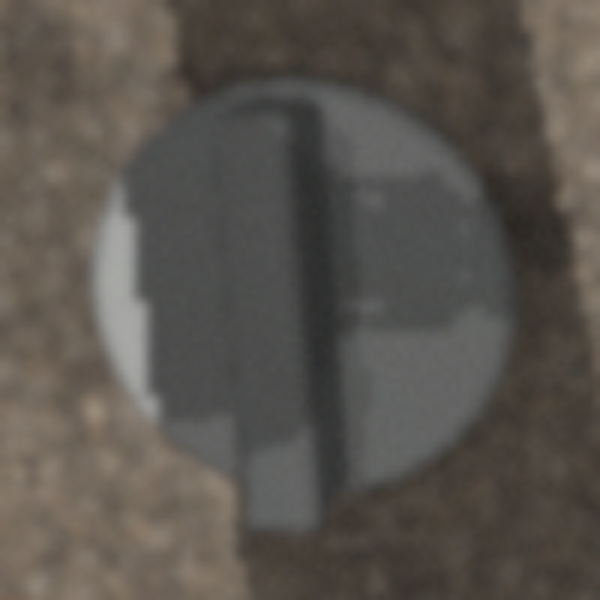

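Run:
```python
from h import *
import pickle
c=pickle.load(open("c1.pkl","rb"))
g=lambda u,v:(165+u/6,135+v/6)
a=atz(c,g(254,112),.068);b=atz(c,g(283,527),.068);d=a-b
print(a,b,(a+b)/2,np.linalg.norm(d),np.degrees(np.arctan2(d[1],d[0])))
go(.4315,-.204,.20,3.4);go(.4315,-.204,.106,3.4)
```

```text
[ 0.47552151 -0.01871631  0.068     ] [ 0.39171504 -0.02370563  0.068     ] [ 0.43361828 -0.02121097  0.068     ] 0.08395485415484427 3.407016404102146
t 2.08 units [-0.095  0.385  0.274] [-0.     0.002  0.009]
t 2.08 units [-0.095  0.386  0.65 ] [-0.     0.002  0.009]
```

Request:
play_rows --pt "-0.05 0.2 0.1 0 0 0" --pt "-0.095 0.385 0.2 0 0 0" --pt "-0.095 0.386 0.35 0 0 0" --pt "-0.095 0.386 0.5 0 0 0" --pt "-0.095 0.386 0.65 0 0 0"

```text
time_s: 2.7
position: [0.4327, -0.2017, 0.1053]
orientation: [-180.0, -0.0, 4.0]
wrist_force: [0.8, -0.1, -0.1]
opening: 0.0854
grip_force: 0.0
```

Request:
play_rows --pt "0 0 0 0 0 0" --pt "0 0 0 0 0 0" --pt "0 0 0 0 0 0" --pt "0 0 0 0 0 0" --pt "0 0 0 0 0 0" --grip -1 --force 40

```text
time_s: 3.32
position: [0.4336, -0.2029, 0.1078]
orientation: [179.9, -0.2, 3.9]
wrist_force: [-0.5, 0.2, 6.2]
opening: 0.0162
grip_force: 38.7
```

Request:
play_rows --pt "0 0 0 0 0 0" --pt "0 0 0 0 0 0" --pt "0 0 -0.05 0 0 0" --pt "0 0 -0.1 0 0 0"

```text
time_s: 3.82
position: [0.4322, -0.2028, 0.132]
orientation: [-180.0, 0.0, 3.9]
wrist_force: [0.1, -0.6, -1.3]
opening: 0.0161
grip_force: 39.2
```

Request:
play_rows --pt "0 0 -0.2 0 0 0" --pt "0 0 -0.4 0 0 0" --pt "0 0 -0.6 0 0 0" --pt "0 -0.2 -0.6 0 0 0" --pt "0 -0.4 -0.6 0 0 0"

```text
time_s: 4.45
position: [0.4252, -0.1022, 0.2825]
orientation: [-180.0, -0.1, 3.8]
wrist_force: [1.7, 0.7, -0.4]
opening: 0.0164
grip_force: 39.2
```

Request:
play_rows --pt "0 -0.2 0 0 0 0" --pt "0 -0.4 0 0 0 0" --pt "0 -0.6 0 0 0 0" --pt "0 -0.8 0 0 0 0" --pt "0 -1.0 0 0 0 0"

```text
time_s: 5.08
position: [0.408, 0.1478, 0.2821]
orientation: [-180.0, -0.0, 3.9]
wrist_force: [0.5, 0.2, -2.1]
opening: 0.0162
grip_force: 39.2
```

Run:
```python
from h import *
go(.435,.22,.18,3.4);go(.435,.22,.1085,3.4)
c=cam("scene");cv2.imwrite("pics/s2.png",cv2.resize(c["image"][100:290,130:340][...,::-1],None,fx=2.8,fy=2.8,interpolation=cv2.INTER_CUBIC))
```

```text
t 5.08 units [ 0.127 -0.28   0.409] [-0.001 -0.002  0.017]
t 5.08 units [ 0.127 -0.28   0.695] [-0.001 -0.002  0.017]
```

View pics/s2.png

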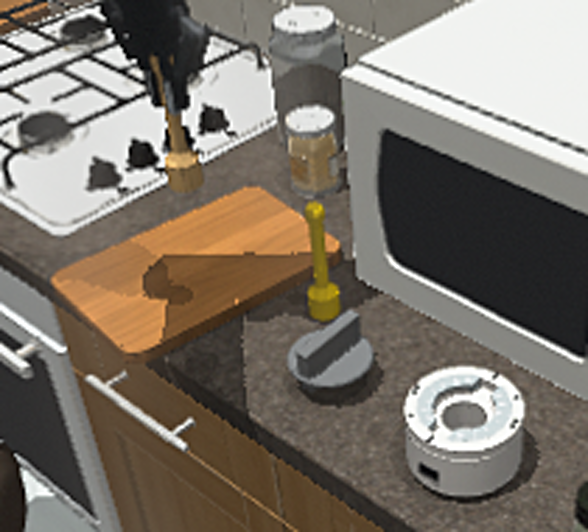

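The pusher is held above the board with its foot at crop (183,178). The grinder is empty, and the lid and bystanders haven't moved. I'll check the tilt by projection.

Run:
```python
from h import *
c=cam("scene");p=r.read_state()["position"];print(p)
for dz in(.04,.0,-.03,-.056,-.085): print(dz,(proj(c,p+[0,0,dz])[0]-[130,100])*2.8)
```

```text
[0.40837608 0.14983116 0.28187298]
0.04 [161.16133842  70.32105502]
0.0 [168.46498004 107.72539367]
-0.03 [173.70168136 134.60666647]
-0.056 [178.08348219 157.14002255]
-0.085 [182.80853672 181.4802708 ]
```

The pusher is vertical, as predicted, so I'll lower it.

Request:
play_rows --pt "0.06 -0.14 0.15 0 0 0" --pt "0.127 -0.28 0.35 0 0 0" --pt "0.127 -0.28 0.5 0 0 0" --pt "0.127 -0.28 0.62 0 0 0" --pt "0.127 -0.28 0.68 0 0 0"

```text
time_s: 5.8
position: [0.4348, 0.2173, 0.1099]
orientation: [179.9, 0.2, 3.9]
wrist_force: [0.5, -0.0, -0.9]
opening: 0.0163
grip_force: 39.2
```

Request:
play_rows --pt "0 0 0.004 0 0 0" --pt "0 0 0.006 0 0 0" --pt "0 0 0.008 0 0 0" --pt "0 0 0.008 0 0 0"

```text
time_s: 6.3
position: [0.4358, 0.2186, 0.11]
orientation: [-179.9, -0.1, 3.9]
wrist_force: [0.6, 0.7, -1.3]
opening: 0.0165
grip_force: 39.3
```

Request:
play_rows --pt "0 0 0.004 0 0 0" --pt "0 0 0.008 0 0 0" --pt "0 0 0.008 0 0 0"

```text
time_s: 6.68
position: [0.4361, 0.2188, 0.1079]
orientation: [-180.0, -0.1, 3.9]
wrist_force: [-1.2, -0.1, 2.3]
opening: 0.0165
grip_force: 38.9
```

Request:
play_rows --pt "0 0 0.004 0 0 0" --pt "0 0 0.006 0 0 0" --pt "0 0 0.006 0 0 0"

```text
time_s: 7.05
position: [0.437, 0.2192, 0.1077]
orientation: [-179.9, -0.2, 4.0]
wrist_force: [0.0, -1.6, 8.8]
opening: 0.0165
grip_force: 38.5
```

Request:
play_rows --pt "0 0 -0.006 0 0 0" --pt "0 0 -0.006 0 0 0" --pt "0 0 -0.006 0 0 0" --pt "0 0 -0.006 0 0 0" --pt "0 0 -0.006 0 0 0" --grip 1

```text
time_s: 7.68
position: [0.4355, 0.2184, 0.1072]
orientation: [180.0, 0.0, 3.9]
wrist_force: [-0.4, -0.1, -0.2]
opening: 0.0856
grip_force: 0.0
```

Request:
play_rows --pt "0 0 -0.1 0 0 0" --pt "0 0 -0.25 0 0 0" --pt "0 0 -0.4 0 0 0" --pt "0 0 -0.6 0 0 0" --pt "0 0 -0.6 0 0 0"

```text
time_s: 8.3
position: [0.4374, 0.2198, 0.2616]
orientation: [-179.7, -0.5, 3.9]
wrist_force: [-0.7, 0.3, 0.9]
opening: 0.0855
grip_force: 0.0
```

Run:
```python
from h import *
c=cam("scene")
print([((proj(c,[.437,.2195,z])[0]-[130,100])*2.8).round() for z in (.021,.169)])
cv2.imwrite("pics/s3.png",cv2.resize(c["image"][100:290,130:340][...,::-1],None,fx=2.8,fy=2.8,interpolation=cv2.INTER_CUBIC))
go(.4335,-.02,.20,3.4);go(.4335,-.02,.06,3.4)
```

```text
[array([189., 278.]), array([167., 170.])]
t 8.35 units [-0.076  0.954  0.233] [-0.006 -0.006  0.016]
t 8.35 units [-0.078  0.956  0.793] [-0.006 -0.006  0.016]
```

View pics/s3.png

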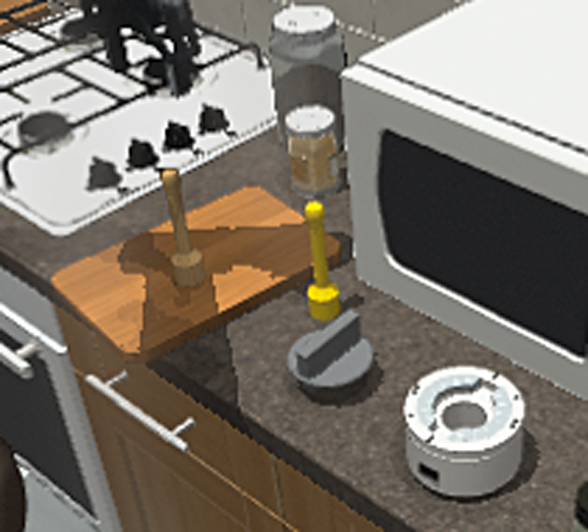

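The pusher stands on the board where predicted: foot at (188,275) and knob at (170,175) in the crop. Now for the lid.

Request:
play_rows --pt "-0.02 0.2 0 0 0 0" --pt "-0.04 0.4 0 0 0 0" --pt "-0.06 0.6 0.05 0 0 0" --pt "-0.07 0.8 0.15 0 0 0.016" --pt "-0.078 0.956 0.23 0 0 0.016"

```text
time_s: 8.98
position: [0.4309, -0.0233, 0.1978]
orientation: [180.0, 0.2, 3.4]
wrist_force: [0.7, -0.1, 0.3]
opening: 0.0857
grip_force: 0.0
```

Run:
```python
from h import *
go(.4335,-.02,.044,3.4)
```

```text
t 8.97 units [ 0.013 -0.013  0.615] [ 0.001  0.005 -0.001]
```

Request:
play_rows --pt "0.01 -0.01 0.15 0 0 0" --pt "0.01 -0.01 0.3 0 0 0" --pt "0.01 -0.01 0.45 0 0 0" --pt "0.01 -0.01 0.55 0 0 0" --pt "0.01 -0.01 0.55 0 0 0"

```text
time_s: 9.6
position: [0.4323, -0.0194, 0.06]
orientation: [179.9, 0.4, 3.4]
wrist_force: [0.3, -0.0, 0.0]
opening: 0.0852
grip_force: 0.0
```

Run:
```python
from h import *
go(.4335,-.02,.044,3.4)
```

```text
t 9.6 units [0.005 0.002 0.064] [ 0.003  0.014 -0.   ]
```

Request:
play_rows --pt "0.003 0.002 0.03 0 0 0" --pt "0.003 0.002 0.062 0 0 0" --pt "0.003 0.002 0.062 0 0 0"

```text
time_s: 9.98
position: [0.4353, -0.0192, 0.0467]
orientation: [180.0, 0.0, 3.4]
wrist_force: [-0.1, -0.5, -0.4]
opening: 0.0856
grip_force: 0.0
```

Request:
play_rows --pt "0 0 0 0 0 0" --pt "0 0 0 0 0 0" --pt "0 0 0 0 0 0" --pt "0 0 0 0 0 0" --pt "0 0 0 0 0 0" --grip -1 --force 50

```text
time_s: 10.6
position: [0.4357, -0.0191, 0.0471]
orientation: [-180.0, -0.0, 3.4]
wrist_force: [-0.7, 0.2, 2.0]
opening: 0.0154
grip_force: 49.4
```

Request:
play_rows --pt "0 0 0 0 0 0" --pt "0 0 0 0 0 0" --pt "0 0 -0.05 0 0 0" --pt "0 0 -0.1 0 0 0" --pt "0 0 -0.1 0 0 0"

```text
time_s: 11.22
position: [0.4363, -0.0189, 0.073]
orientation: [-180.0, -0.2, 3.4]
wrist_force: [-0.3, 0.0, -1.1]
opening: 0.0146
grip_force: 49.1
```

Request:
play_rows --pt "0 0 -0.15 0 0 0" --pt "0 0 -0.3 0 0 0" --pt "0 0.2 -0.35 0 0 0" --pt "0 0.4 -0.35 0 0 0" --pt "0 0.6 -0.35 0 0 0"

```text
time_s: 11.85
position: [0.4442, -0.1701, 0.1595]
orientation: [-180.0, -0.0, 3.4]
wrist_force: [0.7, 0.3, -2.3]
opening: 0.015
grip_force: 49.2
```

Run:
```python
from h import *
go(.435,-.2025,.145,3.4)
```

```text
t 11.85 units [-0.045  0.127  0.058] [-0.001 -0.001  0.002]
```

Request:
play_rows --pt "-0.03 0.08 0.02 0 0 0" --pt "-0.045 0.127 0.058 0 0 0" --pt "-0.045 0.127 0.058 0 0 0" --pt "-0.045 0.127 0.058 0 0 0"

```text
time_s: 12.35
position: [0.4353, -0.2007, 0.1448]
orientation: [180.0, 0.0, 3.5]
wrist_force: [0.1, 0.2, -1.2]
opening: 0.0149
grip_force: 49.2
```

Run:
```python
from h import *
P=[]
for i in range(6): P.append(r.read_state()["position"]); c=cam("wrist")
print(np.mean(P,0),np.std(P,0),c["position"],c["attitude"])
cv2.imwrite("pics/w4.png",cv2.resize(c["image"][120:420,180:460][...,::-1],None,fx=2,fy=2,interpolation=cv2.INTER_CUBIC))
# predicted: lid disc centre, bar ends for lid origin = TCP + (-.0025,0,-.0465)
p=np.mean(P,0);o=p+[-.0025,0,-.0465];a=np.radians(3.4);d=np.array([np.cos(a),np.sin(a),0])
f=lambda X:((proj(c,X)-[180,120])*2).round(1)
print("bar ends",f([o+[0,0,.068]+.043*d,o+[0,0,.068]-.043*d]))
print("disc ±x,±y",f([o+[0,0,.036]+.046*d,o+[0,0,.036]-.046*d,o+[-.046*d[1],.046*d[0],.036],o-[-.046*d[1],.046*d[0],-.036]]))
```

```text
[ 0.43544632 -0.20059654  0.14504365] [8.90328818e-05 6.55266673e-05 1.15475250e-04] [ 0.50741144 -0.197043    0.28648597] [-1.67880229e+01 -1.32711474e-02 -8.64832991e+01]
bar ends [[204.1 152.2]
 [204.2 481.4]]
disc ±x,±y [[205.  109.5]
 [204.9 408. ]
 [ 41.7 270.7]
 [368.2 271.3]]
```

View pics/w4.png

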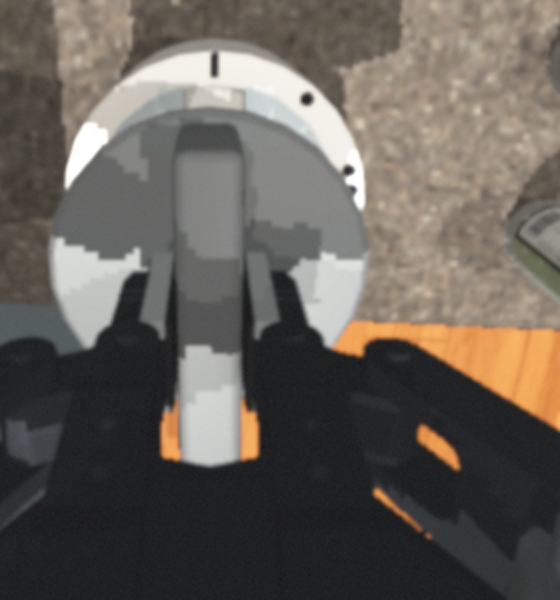

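The lid is held square. The disc spans x=50 to 368 with its top at y=108, the bar centre is at x=210, the rib is at (214,65) and the single pip at (307,99). I'll compare lid and grinder in this same picture, so any camera bias cancels.

Run:
```python
from h import *
c=cam("wrist");p=r.read_state()["position"]
f=lambda u,v:(180+u/2,120+v/2)
a=np.radians(3.4)
rib=atz(c,f(214,65),.075);pip=atz(c,f(307,99),.075)
print("axis from rib",rib[:2]-.052*np.array([np.cos(a),np.sin(a)]),"from pip",pip[:2]-.052*np.array([np.cos(a-np.radians(40)),np.sin(a-np.radians(40))]))
zl=p[2]-.0465
from scipy.optimize import least_squares
# disc: left x=50, right x=368, top y=108 -> solve centre + scale free z
def res(q):
    th=np.radians(np.arange(0,360,2));P=np.c_[q[0]+.046*np.cos(th),q[1]+.046*np.sin(th),np.full(180,zl+.036)]
    u=(proj(c,P)-[180,120])*2
    return [u[:,0].min()-50,u[:,0].max()-368,u[:,1].min()-108]
s=least_squares(res,[.433,-.2],x_scale=.01);print("lid",s.x,s.fun)
print("bar top mid y",atz(c,f(210,150),zl+.068))
# rim circle: outer visible edge points
print(p)
```

```text
axis from rib [ 0.43173244 -0.20360366] from pip [ 0.4319132  -0.20353747]
lid [ 0.4331382  -0.20181738] [-4.82467136  4.83323368  0.74449788]
bar top mid y [ 0.47635756 -0.19934823  0.16651783]
[ 0.43526331 -0.20089636  0.14501783]
```

Request:
play_rows --pt "-0.005 0.007 0.02 0 0 0" --pt "-0.005 0.007 0.06 0 0 0" --pt "-0.005 0.007 0.1 0 0 0" --pt "-0.005 0.007 0.13 0 0 0" --pt "-0.005 0.007 0.15 0 0 0"

```text
time_s: 13.32
position: [0.4337, -0.2031, 0.1065]
orientation: [-180.0, 0.1, 3.4]
wrist_force: [-0.3, -0.1, -0.8]
opening: 0.0155
grip_force: 49.3
```

Request:
play_rows --pt "0 0 0.01 0 0 0" --pt "0 0 0.02 0 0 0" --pt "0 0 0.03 0 0 0" --pt "0 0 0.03 0 0 0"

```text
time_s: 13.82
position: [0.4339, -0.203, 0.0998]
orientation: [-180.0, 0.0, 3.4]
wrist_force: [-0.5, 0.4, -0.8]
opening: 0.0147
grip_force: 49.3
```

Request:
play_rows --pt "0 0 0.006 0 0 0" --pt "0 0 0.012 0 0 0" --pt "0 0 0.018 0 0 0" --pt "0 0 0.018 0 0 0"

```text
time_s: 14.32
position: [0.4339, -0.2031, 0.0952]
orientation: [-180.0, 0.0, 3.4]
wrist_force: [0.5, 0.4, -1.0]
opening: 0.0149
grip_force: 49.3
```

Request:
play_rows --pt "0 0 0.004 0 0 0" --pt "0 0 0.006 0 0 0" --pt "0 0 0.006 0 0 0"

```text
time_s: 14.7
position: [0.434, -0.2031, 0.095]
orientation: [180.0, -0.0, 3.4]
wrist_force: [-2.7, 2.2, 7.4]
opening: 0.0152
grip_force: 50.6
```

The lid is seated: TCP z is 0.095 as predicted, with light contact. I'll hold briefly, then twist.

Request:
play_rows --pt "0 0 0 0 0 0" --pt "0 0 0 0 0 0" --pt "0 0 0 0 0 0" --force 80

```text
time_s: 15.08
position: [0.4341, -0.2031, 0.0951]
orientation: [180.0, -0.0, 3.5]
wrist_force: [-1.7, 1.9, 7.5]
opening: 0.0145
grip_force: 79.3
```

Request:
play_rows --pt "0 0 0 0 0 0.16" --pt "0 0.001 0 0 0 0.32" --pt "0 0.002 0 0 0 0.48" --pt "-0.001 0.003 0 0 0 0.66" --pt "-0.001 0.003 0 0 0 0.66"

```text
time_s: 15.7
position: [0.4349, -0.2039, 0.0951]
orientation: [-180.0, -0.2, -16.4]
wrist_force: [-0.0, 1.9, 6.1]
opening: 0.0143
grip_force: 79.1
```

Turned 20° with low forces, and the lid is still down. I'll continue to 40° (tool yaw -36.6).

Request:
play_rows --pt "0 0 0 0 0 0.16" --pt "0 0.001 0 0 0 0.32" --pt "0 0.002 0 0 0 0.48" --pt "0 0.003 0 0 0 0.67" --pt "0 0.003 0 0 0 0.67"

```text
time_s: 16.32
position: [0.435, -0.2043, 0.0951]
orientation: [-179.9, -0.2, -36.5]
wrist_force: [1.2, 3.1, 6.4]
opening: 0.0144
grip_force: 79.1
```

Request:
play_rows --pt "0 0 0 0 0 0" --pt "0 0 0 0 0 0" --pt "0 0 0 0 0 0" --pt "0 0 0 0 0 0"

```text
time_s: 16.82
position: [0.435, -0.2043, 0.0951]
orientation: [-179.9, -0.2, -36.5]
wrist_force: [0.7, 4.2, 5.8]
opening: 0.0143
grip_force: 79.1
```

Run:
```python
from h import *
c=cam("wrist");s=cam("scene");w=cv2.resize(c["image"][100:400,180:460][...,::-1],None,fx=1.8,fy=1.8,interpolation=cv2.INTER_CUBIC)
b=cv2.resize(s["image"][150:300,165:340][...,::-1],(280,540),interpolation=cv2.INTER_CUBIC)
cv2.imwrite("pics/w5.png",np.hstack([w,b]))
t=r.read_state();print(t["position"],t["orientation"],t["wrist_force"],t["moment"],t["grip_force"])
```

```text
[ 0.43501174 -0.20428215  0.09516314] [-1.79888705e+02 -1.67701118e-01 -3.64632277e+01] [0.25929625 3.74561575 6.15119493] [ 1.13811427  0.04577752 -0.03789818] 79.13950681686401
```

View pics/w5.png

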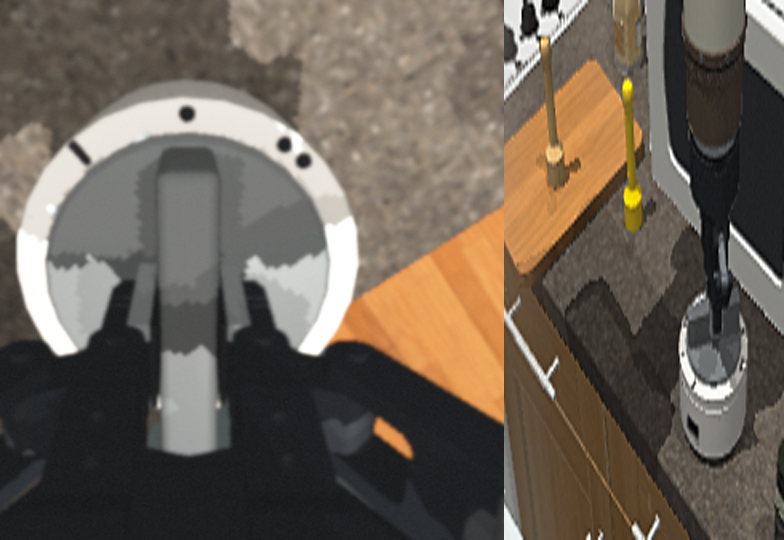

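The bar points at the single pip at (187,113). The disc sits evenly inside the rim, and the pusher stands on the board. Handing in.

```bash
python3 -c "
from rig import r
print(r.job_done())"
```

```text
the job is handed in; nothing more can be done
None
```

I've handed the job in, though it returned no verdict: the wooden pusher stands upright on the cutting board, and the lid is seated, turned about 40° clockwise to the single pip and still gripped with about 79 N.

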